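Dock the sample shuttle at the detector

ROBOT

A 6-joint arm with a two-finger parallel gripper is mounted at the origin on the work surface. World frame = base frame: x ahead of the robot, y to its left, z up, the work surface at z = 0. Lengths are in m, angles in rad, forces in N, time in s.
With the tool pointing down it reaches from about 0.25 to 0.8 m from the base axis. Payload 3.9 kg.
Tool frame: the origin (TCP) lies midway between the tips of the shut fingers; the grasp point (between the pads) lies 19 mm behind it (env.grasp_offset is the distance from the TCP to the grasp point, in m); z points along the fingers, y is the direction in which the jaws open and shut (so a half turn about z gives the same grasp; the last joint's range is limited). The gripper opens to 85 mm and grips with 20 to 120 N. Pads are 22 mm wide; open, the fingers measure 114 mm over their backs; the gripper's body (76 mm by 85 mm) begins 54 mm behind the grasp point. The pads swing forward as they close: fully open they stand 13 mm farther back than shut.
Start: joints at [0, 0.26, -0.138, 1.173, 0, 1.571], TCP at [0.525, -0, 0.231] pointing down, gripper open.
Joint ranges: [-2.78, 2.78], [-0.83, 1.72], [-1.28, 1.37], [-1.9, 2.12], [-1.57, 1.48], [-3.14, 3.14]. Speed limits (rad/s): [2.57, 2.57, 3.14, 3.14, 3.14, 3.14].

INTERFACE

Orientations are given as a 3x3 rotation matrix whose columns are the frame's x, y, z axes.
In Python, from plant import env gives the robot as it stands.
- The arm moves only by the tool jog_arm, never from a script. Its arguments are lists of equal length, an entry for each row: "delta_pos": the shift along the tool's x, y, z scaled (see below), a list of three; "roll": the turn about the tool's z scaled (see below); "fingers": the gripper's target within -1 to 1 (fully open at 1, half-way at 0, shut at -1). In form: {"delta_pos": [[dx, dy, dz], ...], "roll": [roll, ...], "fingers": [fingers, ...]}. A call has 1 to 10 rows; each row shifts and turns the pose as measured when the row begins, along the tool's axes as they then stand; what a row does not reach is not made up. The controller multiplies each number of a shift by 0.03 m and each number of a turn by 0.08 rad. A row lasts 1/8 s, in which the tool goes at most 62.5 mm and 10.7 degrees, less where a joint would pass 70% of its speed; a pose out of reach is approached as far as the arm can. A call with a number of a shift or a turn outside -1 to 1 is refused whole. A call with a gripper value outside its range is refused whole. The fingers move at their own pace and stop on an object; "newtons" is the grip in N (left out, the last holds). Time passes only in rows, so rows that do not move let the fingers close. It gives the time, the measured TCP pose, the force and the opening at its end, in the units of the state.
- env.observe(): the state, without advancing time (a new reading comes with each control period).
- env.get_image(name): name is "scene" or "side" or "wrist"; returns a dict with "img" (384x512x3 uint8, red, green, blue), "z_map" (384x512 float32, m along the optical axis (not along the pixel's ray), 0 where there is no reading), "camera_matrix" (3x3 intrinsics, pixels), "view" (4x4, takes a point from world to camera coordinates); the wrist camera has in their place "hand_eye" (4x4, takes a point from camera to tool coordinates, whose origin is the TCP and whose axes are the flange's). Camera axes: x right, y down, z forward; pixel columns grow to the right and rows downward; lengths in m; the calibration is good to about 2 mm. A picture is of the moment at which its call begins: read the wrist's pose just before it.
- env.hand_in(): hands the job in, once; it reports no verdict.
The state is a dict: "clock": time; "qpos": joint angles; "dq": joint speeds; "effort": joint torques, N m; "ee_pos": TCP position; "tcp_rot": TCP orientation; "contact_force": force on the tool from outside, world axes, zero at the start; "torque": the same for the moment, N m; "width": finger opening in m.
Only numpy, scipy, OpenCV 4.12 (cv2) and the standard library are available. Lean on these libraries where they do the work, as an engineer would, in place of code of your own. Each camera call takes 0.05 s, during which the arm holds its last target. There are 200 camera calls.

TASK

Push the aluminium sample shuttle, with its vial riding in it, along the L-shaped slot of the docking station: straight ahead to the corner, then sideways until it is fully home at the end of the slot in front of the detector. Do not touch the vial or lift it out, and leave everything else on the bench where it stands.

Things in the scene. Friction and masses are not known exactly. Their poses are not given: they have to be found in the camera images.
- station: Fixed docking station, yaw -0.4 to 0.35 rad: grey guide plate with an L-shaped slot 16 mm wide. Origin on the bench under the slot's start; z up. Plate: x -60 to 170, y -60 to 180 mm, top 30 mm above the bench. A pin's centre in the slot goes from (0, 0) along +x (away from the robot) to the corner (110, 0), then along +y to the end (110, 70).
- detector (a point): Lens in the face of the grey detector housing fixed on the plate at the slot's end; the face looks along the station's -y towards the slot. Housing in the station's frame: x 50 to 170, y 118 to 178 mm, top 120 mm above the bench. The point is at (110, 118, 78) mm.
- shuttle_top (a point): Centre of the top face of the sample shuttle: bare aluminium block 90 x 90 mm (too wide to pinch), 31 mm high, top 61.5 mm above the bench, sides parallel to the station's x and y. It slides 0.5 mm over the plate, cannot turn or lift; a 12 mm pin under its centre follows the slot with 2 mm play. Sliding takes 2 to 5 N; it stays where left, no spring.
- along (a joint): Shuttle's travel along the first leg (station +x), m: 0 at the slot's start, 0.110 at the corner, a hard stop. The run starts at 0 to 0.035. Through the second leg it stays between 0.108 and 0.110.
- across (a joint): Shuttle's travel along the second leg (station +y), m: 0 in the first leg, 0.070 at the slot's end, a hard stop, where the shuttle's face is 3 mm short of the housing. The slot lets it grow only once the shuttle is at the corner.
- vial: Capped amber sample vial riding upright in the pocket in the middle of the shuttle: 22 mm dia., 50 mm high, held sideways by the pocket (18 mm deep) but free to be lifted out; it sticks out 32 mm, its top 94 mm above the bench. Origin under its centre.
- spare_vial: a second, identical capped vial, 22 mm dia., 50 mm high, standing on the plate inside the angle of the L; origin under its centre. Leave alone.
- jar: white jar, 40 mm dia., 50 mm high, standing on the plate inside the angle of the L; origin under its centre. Leave alone.
- tape: roll of grey tape lying flat, 100 mm dia., 48 mm high, on the bench near the station; origin under its centre. Leave alone.
- pager: black pocket meter lying flat, 62 x 100 x 24 mm, on the bench on the station's -y side; origin under its centre. Leave alone.
- wipes: wipes canister, 80 mm dia., 120 mm high, on the bench on the station's -y side; origin under its centre. Leave alone.
- spray: white bottle, 64 mm dia., 170 mm high, on the bench to the left; origin under its centre. Leave alone.
- tray: yellow open tray, 160 x 110 x 45 mm, on the bench to the right; origin under its centre. Leave alone.

How it is judged:
On the way, in this order (a step that is already met when the one before it is completed fails the run):
1. the shuttle has been pushed along the first leg to the corner (value of joint along above 0.106 m and value of joint across below 0.04 m), for 0.05 s.
2. the shuttle has been pushed along the second leg to the end of the slot (value of joint along above 0.106 m and value of joint across above 0.066 m), for 0.2 s.
At the end, for the whole second after the job is handed in: The shuttle rests at the end of the second leg, within 4 mm of both stops (along over 0.106, across over 0.066 m), at rest, with the vial still down in its pocket (raised less than 6 mm) (all of step 2 and z of vial in the frame of shuttle_top below -0.012 m and linear speed of vial below 0.02 m/s and velocity of joint across between -0.01 and 0.01 m/s); the robot touches nothing.
It fails at once if the robot touched the vial in the shuttle (contact force between any of the arm, the fingers and vial above 0.3 N).
It fails at once if the vial came out of its pocket (z of vial in the frame of shuttle_top above -0.008 m).
It fails at once if something else on the bench was moved over 20 mm or lifted (distance of any of spare_vial, jar, tape, pager, wipes, spray, tray from where it was at the start of the episode above 0.02 m).
It also fails if it takes over 43 s, if anything falls off the work surface, if the arm or the gripper's body presses on something with over 40 N, if the wrist force passes 120 N, or if a joint passes its speed limit or range.

## Working session

There is one attempt and no reset: what is moved stays moved. The work goes in short steps, Python scripts to look and compute and a tool call to move; the robot and the scene stay as the last step left them, time stands still between calls to the robot, and variables do not carry over. Pictures are saved under pics/ and viewed, about 8 in all and at most 12, crops included, and the job is handed in when it is done.

Besides the shell and the picture viewer there is one more tool, called after ">>>" as name([rows], argument=value, ...), one row to a line, values as JSON. jog_arm: Moves the arm, as the interface text tells. Its arguments: {"type":"object","properties":{"delta_pos":{"type":"array"},"roll":{"type":"array"},"fingers":{"type":"array"},"newtons":{"type":"number"}},"required":["delta_pos","roll","fingers"]}

```bash
mkdir -p pics; ls; python3 - <<'E'
from plant import env
import cv2,numpy as np
s=env.observe();print(s)
a=env.get_image("scene");b=env.get_image("side")
np.savez("v0.npz",**{k+n:v for n,d in(("_a",a),("_b",b)) for k,v in d.items()})
for d in(a,b):print(d["camera_matrix"].round(1).tolist(),d["view"].round(3).tolist())
cv2.imwrite("pics/scene0.png",a["img"][...,::-1]);cv2.imwrite("pics/side0.png",b["img"][...,::-1])
E
```

```text
pics
{'clock': 0.0, 'qpos': array([ 2.00201876e-05,  2.60668975e-01, -1.39398736e-01,  1.17269653e+00,
       -4.21730525e-05,  1.57081388e+00]), 'dq': array([ 0.00011439, -0.00247252,  0.00166975, -0.00097134,  0.00019108,
        0.00074901]), 'effort': array([-3.22425103e-04, -4.05677426e+01,  2.53926122e+01,  1.89446745e-02,
       -4.02533055e-05,  2.61086342e-05]), 'ee_pos': array([ 5.24305150e-01, -3.01555857e-06,  2.30461570e-01]), 'tcp_rot': array([[-2.54642150e-06,  9.99998064e-01, -1.96791326e-03],
       [ 9.99999999e-01,  2.46335583e-06, -4.22124505e-05],
       [-4.22075211e-05, -1.96791336e-03, -9.99998063e-01]]), 'contact_force': array([0.13739827, 0.2183022 , 0.25104013]), 'torque': array([ 0.06097464, -0.0123615 , -0.01459826]), 'width': 0.0852836097024402}
[[479.3, 0.0, 259.8], [0.0, 479.3, 194.9], [0.0, 0.0, 1.0]] [[-0.543, 0.839, -0.006, 0.353], [0.715, 0.459, -0.527, -0.333], [-0.44, -0.291, -0.85, 1.672], [0.0, 0.0, 0.0, 1.0]]
[[364.0, 0.0, 252.5], [0.0, 364.0, 190.9], [0.0, 0.0, 1.0]] [[-0.993, -0.113, -0.018, 0.541], [-0.057, 0.624, -0.779, 0.124], [0.099, -0.773, -0.627, 1.111], [0.0, 0.0, 0.0, 1.0]]
```

View pics/scene0.png

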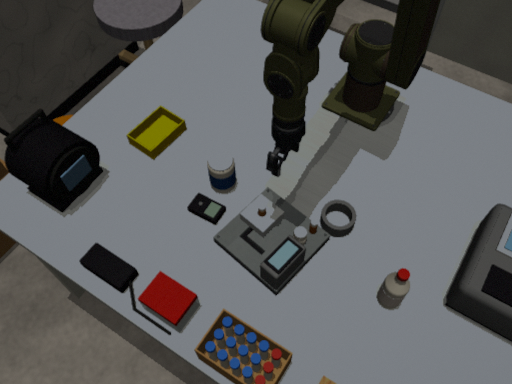

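View pics/side0.png

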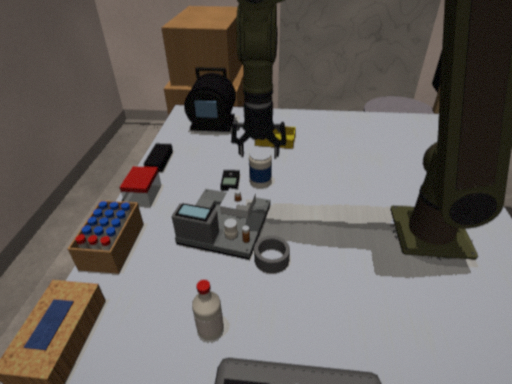

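The scene view shows the plate around (272,240), the bright shuttle with the amber vial at (262,212), the housing at (283,260), the jar at (300,234), the spare vial at (313,227), the tape at (338,217), the wipes at (222,168) and the pager at (207,208). The side view agrees, with the shuttle at (238,205) and the housing at (197,224). Next I'll turn the depth maps into world points.

```bash
cat > h.py <<'E'
import numpy as np,cv2
def cloud(z,K,T):
    v,u=np.indices(z.shape);p=np.stack([(u-K[0,2])*z/K[0,0],(v-K[1,2])*z/K[1,1],z],-1)
    w=(p-T[:3,3])@T[:3,:3]; w[z==0]=np.nan
    return w
def band(w,lo,hi,box):
    return (w[...,2]>lo)&(w[...,2]<hi)&(w[...,0]>box[0])&(w[...,0]<box[1])&(w[...,1]>box[2])&(w[...,1]<box[3])
E
python3 - <<'E'
from h import *
d=np.load("v0.npz")
for n in"ab":
    w=cloud(d["z_map_"+n],d["camera_matrix_"+n],d["view_"+n])
    img=d["img_"+n]
    for (u,v) in ([(262,212),(250,216),(270,205),(283,258),(272,240),(230,240)] if n=="a" else [(238,195),(228,211),(200,212),(245,237),(200,245)]):
        print(n,u,v,w[v,u].round(4),img[v,u])
    for nm,lo,hi in(("plate",.02,.04),("shut",.055,.068),("house",.113,.127),("pagerish",.018,.028)):
        m=band(w,lo,hi,(.3,.95,-.35,.35)).astype(np.uint8)
        k,lab,st,ce=cv2.connectedComponentsWithStats(m)
        for i in range(1,k):
            if st[i,4]>60:
                q=w[lab==i];r=cv2.minAreaRect((q[:,:2]*1000).astype(np.float32))
                print(n,nm,st[i].tolist(),"z",q[:,2].mean().round(4),[np.round(x,1) for x in r])
E
```

```text
a 262 212 [ 0.6042 -0.0208  0.0787] [54 37 20]
a 250 216 [ 0.6249 -0.048   0.0606] [124 129 135]
a 270 205 [ 0.5652 -0.0187  0.0635] [123 129 127]
a 283 258 [0.7098 0.1111 0.1222] [101 128 133]
a 272 240 [0.6426 0.0373 0.031 ] [80 83 81]
a 230 240 [ 0.7067 -0.0623  0.0311] [80 82 80]
a plate [210, 176, 26, 14, 93] z 0.0305 [array([ 561.8, -187.2]), array([31.1, 77.7]), np.float64(44.9)]
a plate [213, 187, 117, 106, 3433] z 0.0299 [array([630.5,  27. ]), array([243. , 233.3]), np.float64(80.1)]
a plate [187, 193, 38, 29, 580] z 0.0244 [array([ 651.7, -189. ]), array([ 63.4, 100.3]), np.float64(3.2)]
a plate [326, 204, 26, 14, 86] z 0.0293 [array([451.9, 152.1]), array([31.5, 74.6]), np.float64(10.0)]
a plate [320, 216, 33, 19, 109] z 0.0298 [array([507.6, 163.5]), array([40.8, 96.8]), np.float64(11.9)]
a plate [95, 248, 42, 33, 257] z 0.0369 [array([ 933.2, -286.5]), array([124.8,  33.4]), np.float64(89.6)]
a shut [240, 194, 44, 39, 830] z 0.0613 [array([596.1, -27.9]), array([92.8, 94.6]), np.float64(80.1)]
a shut [260, 257, 44, 30, 75] z 0.062 [array([718.3, 125.1]), array([ 47.4, 1
[... 2085 characters left out ...]
[696.9, 105.8]), array([ 59.4, 117.1]), np.float64(80.4)]
b pagerish [220, 169, 20, 19, 293] z 0.0243 [array([ 647.6, -189. ]), array([ 62.2, 105.7]), np.float64(3.1)]
b pagerish [134, 180, 27, 24, 74] z 0.0231 [array([898.5, -81. ]), array([130.1,  48.9]), np.float64(65.7)]
b pagerish [96, 218, 47, 52, 142] z 0.0229 [array([891.3, 156.6]), array([208.5,  56.9]), np.float64(73.5)]
b pagerish [175, 236, 82, 20, 195] z 0.0233 [array([638. , 142.1]), array([239.9,  70.4]), np.float64(7.1)]
b pagerish [259, 243, 26, 9, 63] z 0.023 [array([474.1, 130.3]), array([71.2, 28.3]), np.float64(1.1)]
b pagerish [254, 256, 35, 14, 82] z 0.0229 [array([473.3, 189.5]), array([35.8, 94.7]), np.float64(89.5)]
```

Fit: station origin ≈ (565, −22) mm, yaw ≈ −0.175 rad, shuttle `along` ≈ 31 mm. Two separate rectangles (plate and housing) agree on this to about 1 mm. Next I shut the gripper, turn it to the station's axes and come down behind the −x face.

>>> jog_arm([
  [-0.47,-0.1,0],
  [0,0,0],
  [0,0,0],
  [0,0,0.8],
  [0,0,0.8],
  [0,0,0.8],
  [0,0,0.7],
  [0,0,0],
], roll=[0.73,0.73,0.72,0,0,0,0,0], fingers=[-1,-1,-1,-1,-1,-1,-1,-1], newtons=40)

```text
clock: 1.1
ee_pos: [0.5177, -0.0213, 0.1337]
tcp_rot: [[0.198, 0.98, -0.006], [0.98, -0.198, -0.003], [-0.004, -0.005, -1.0]]
contact_force: [0.3, -0.1, 0.6]
width: -0.0001
```

```bash
cat >> h.py <<'E'
YAW=-0.175;O=np.array([.565,-.022]);c,s_=np.cos(YAW),np.sin(YAW);R=np.array([[c,-s_],[s_,c]])
def report(env,pic=None,cam="side"):
    s=env.observe();t=s["tcp_rot"]
    print("t",round(s["clock"],2),"tcp",s["ee_pos"].round(4),"station",(R.T@(s["ee_pos"][:2]-O)*1e3).round(1),
      "yaw",np.arctan2(t[1,1],t[0,1]).round(4),"tilt",t[:2,2].round(4),"F",s["contact_force"].round(1),"w",s["width"].round(4))
    for n in("scene","side"):
        g=env.get_image(n);w=cloud(g["z_map"],g["camera_matrix"],g["view"])
        st=(w[...,:2]-O)@R
        m=band(w,.055,.067,(.4,.9,-.2,.2))&(st[...,0]>-20)&(st[...,0]<160)&(st[...,1]>-60)&(st[...,1]<116)
        k,lab,ss,_=cv2.connectedComponentsWithStats(m.astype(np.uint8));i=1+ss[1:,4].argmax();q=st[lab==i]*1e3
        print(n,"shuttle n",len(q),"x",np.percentile(q[:,0],[1,99]).round(1),"y",np.percentile(q[:,1],[1,99]).round(1),
          "centre",[np.round(x,1) for x in cv2.minAreaRect(q.astype(np.float32))])
        if pic and n==cam:
            u,v=ss[i,0]+ss[i,2]//2,ss[i,1]+ss[i,3]//2
            cv2.imwrite(pic,cv2.resize(g["img"][max(0,v-75):v+75,max(0,u-100):u+100,::-1],None,fx=4,fy=4,interpolation=cv2.INTER_CUBIC))
E
python3 -c "
from h import *
from plant import env
report(env,'pics/p1.png')"
```

```text
Traceback (most recent call last):
  File "h.py", line 12, in report
    "yaw",np.arctan2(t[1,1],t[0,1]).round(4),"tilt",t[:2,2].round(4),"F",s["contact_force"].round(1),"w",s["width"].round(4))
                                                                                                         ^^^^^^^^^^^^^^^^
AttributeError: 'float' object has no attribute 'round'
```

```bash
sed -i 's/s\["width"\].round(4)/round(s["width"],4)/' h.py
python3 -c "
from h import *
from plant import env
report(env,'pics/p1.png')"
```

```text
t 1.1 tcp [ 0.5177 -0.0213  0.1337] station [-46.7  -7.6] yaw -0.1995 tilt [-0.006  -0.0031] F [ 0.3 -0.1  0.6] w -0.0001
scene shuttle n 815 x [-11.8  77.6] y [-44.2  45.3] centre [array([31.8,  0.7]), array([92. , 93.5]), np.float64(89.5)]
side shuttle n 518 x [-15.4  73.6] y [-46.1  45.5] centre [array([29.2, -0.9]), array([94. , 90.4]), np.float64(89.7)]
```

View pics/p1.png

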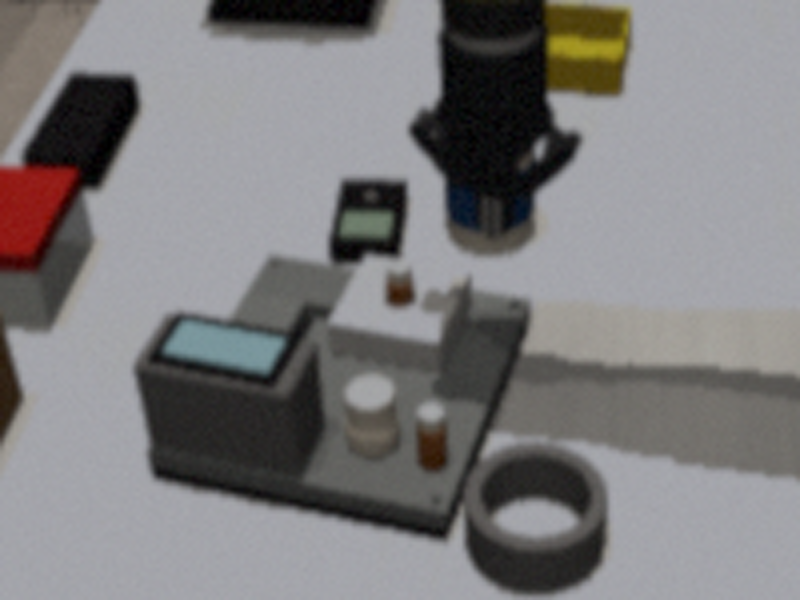

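The crop shows the shut gripper at (490,180). Its knuckles flare out at (415,125) and (575,140), well above the tips. The shuttle's −x face is at (455,320) with the vial at (400,287). I'll check from depth how high the flare sits above the TCP, and where the jar and spare vial are.

```bash
python3 - <<'E'
from h import *
from plant import env
s=env.observe();p=s["ee_pos"];t=s["tcp_rot"]
for n in("scene","side"):
    g=env.get_image(n);w=cloud(g["z_map"],g["camera_matrix"],g["view"]);q=(w-p)@t
    print(n)
    for a in range(-5,130,15):
        m=(-q[...,2]>a/1e3)&(-q[...,2]<a/1e3+.015)&(abs(q[...,0])<.1)&(abs(q[...,1])<.1)&(w[...,2]>.125)
        if m.sum()>2: print(a,m.sum(),"x",(q[m][:,0].min()*1e3).round(),(q[m][:,0].max()*1e3).round(),"y",(q[m][:,1].min()*1e3).round(),(q[m][:,1].max()*1e3).round())
    st=(w[...,:2]-O)@R
    m=(w[...,2]>.07)&(w[...,2]<.088)&(st[...,0]>-60)&(st[...,0]<170)&(st[...,1]>-60)&(st[...,1]<112)
    k,l,ss,_=cv2.connectedComponentsWithStats(m.astype(np.uint8))
    for i in range(1,k):
        if ss[i,4]>8: print("obj",ss[i,4],(st[l==i].min(0)*1e3).round(),(st[l==i].max(0)*1e3).round())
E
```

```text
scene
-5 8 x 0.0 10.0 y -4.0 14.0
10 22 x -3.0 12.0 y -5.0 15.0
25 17 x 4.0 11.0 y -11.0 16.0
40 52 x -8.0 13.0 y -29.0 38.0
55 60 x -9.0 17.0 y -44.0 46.0
70 64 x 6.0 18.0 y -60.0 59.0
85 111 x -13.0 19.0 y -57.0 64.0
100 61 x -10.0 20.0 y 9.0 49.0
115 28 x -8.0 11.0 y 32.0 42.0
obj 158 [-576. -124.] [-488.  -10.]
obj 148 [ 242. -475.] [ 398. -442.]
obj 98 [ -14. -203.] [  52. -143.]
obj 21 [ 401. -459.] [ 418. -452.]
obj 30 [23. -6.] [44. 11.]
obj 14 [-378.  471.] [-333.  480.]
obj 43 [-45. 125.] [-25. 144.]
obj 139 [ -5. 109.] [ 31. 144.]
obj 21 [-329.  481.] [-259.  493.]
obj 29 [-255.  494.] [-186.  506.]
obj 111 [ 58. 123.] [172. 179.]
obj 1666 [329. -69.] [438.  64.]
obj 264 [-181.  507.] [-108.  677.]
obj 88 [-28. 377.] [  4. 439.]
obj 332 [278. 128.] [427. 326.]
obj 15 [326. 160.] [340. 172.]
obj 16 [319. 190.] [334. 206.]
obj 16 [359. 167.] [375. 177.]
obj 13 [313. 226.] [327. 240.]
obj 15 [353. 198.] [368. 212.]
obj 15 [390. 175.] [409. 185.]
obj 12 [309. 260.] [321. 275.]
obj 12 [348. 232.] [362. 247.]
obj 14 [385. 205.] [402. 218.]
obj 13 [304. 292.] [316. 309.]
obj 9 [3
[... 745 characters left out ...]
6. 150.]
obj 12 [358. 137.] [370. 141.]
obj 559 [271. 126.] [396. 344.]
obj 219 [-602.  -84.] [-495.  -10.]
obj 15 [385. 164.] [395. 184.]
obj 19 [350. 161.] [362. 176.]
obj 28 [314. 154.] [325. 171.]
obj 9 [409. 201.] [413. 215.]
obj 18 [378. 198.] [393. 218.]
obj 18 [341. 196.] [356. 211.]
obj 201 [ 47. 128.] [167. 180.]
obj 122 [ -8. 105.] [ 27. 144.]
obj 23 [370. 235.] [387. 253.]
obj 23 [337. 229.] [350. 247.]
obj 43 [-47. 123.] [-29. 144.]
obj 29 [303. 223.] [315. 241.]
obj 10 [397. 272.] [400. 289.]
obj 22 [365. 270.] [383. 287.]
obj 23 [331. 261.] [346. 282.]
obj 30 [296. 255.] [310. 275.]
obj 40 [325. 296.] [343. 315.]
obj 3050 [217. 409.] [373. 647.]
obj 142 [-65. 393.] [ -6. 440.]
```

The flare clears: the fingers stay within ±34 mm below 55 mm above the TCP, and the vial's edge will be 48 mm from the tool axis. I'll correct the yaw and y offset, then descend to z ≈ 0.048.

>>> jog_arm([
  [0.25,0,0.7],
  [0,0,0.7],
  [0,0,0.7],
  [0,0,0.5],
  [0,0,0.1],
  [0,0,0],
], roll=[-0.3,0,0,0,0,0], fingers=[-1,-1,-1,-1,-1,-1])

```text
clock: 2.05
ee_pos: [0.5293, -0.014, 0.0604]
tcp_rot: [[0.174, 0.985, 0.015], [0.985, -0.174, -0.004], [-0.001, 0.015, -1.0]]
contact_force: [-0.3, -0.5, -0.1]
width: 0.0005
```

```bash
python3 -c "
from h import *
from plant import env
report(env)"
```

```text
t 2.05 tcp [ 0.5293 -0.014   0.0604] station [-36.6   1.6] yaw -0.1748 tilt [ 0.015  -0.0037] F [-0.3 -0.5 -0.1] w 0.0005
scene shuttle n 823 x [-12.1  77.2] y [-44.6  45. ] centre [array([32.5, -0.4]), array([91.6, 93.8]), np.float64(0.2)]
side shuttle n 496 x [-15.1  74.1] y [-45.2  45.6] centre [array([29.7,  0.4]), array([90.5, 94.3]), np.float64(0.1)]
```

>>> jog_arm([
  [-0.05,-0.1,0.3],
  [0,0,0.1],
  [0,0.2,0],
  [0,0.2,0],
  [0,0.2,0],
  [0,0.2,0],
], roll=[0,0,0,0,0,0], fingers=[-1,-1,-1,-1,-1,-1])

```text
clock: 2.9
ee_pos: [0.5502, -0.0193, 0.049]
tcp_rot: [[0.174, 0.985, 0.014], [0.985, -0.174, -0.003], [-0.001, 0.014, -1.0]]
contact_force: [-2.3, 1.1, 1.7]
width: -0.0
```

```bash
python3 -c "
from h import *
from plant import env
report(env)"
```

```text
t 2.9 tcp [ 0.5502 -0.0193  0.049 ] station [-15.1   0.1] yaw -0.1746 tilt [ 0.014  -0.0031] F [-2.3  1.1  1.7] w -0.0
scene shuttle n 794 x [-6.2 90.6] y [-44.1  44.8] centre [array([36.2, -0.4]), array([112. ,  92.8]), np.float64(0.5)]
side shuttle n 475 x [-23.6  88.2] y [-44.   45.6] centre [array([30.9, -0.1]), array([ 94. , 118.7]), np.float64(89.3)]
```

Contact at about 2.5 N and the shuttle is sliding (`along` ≈ 44 mm). I continue pushing.

>>> jog_arm([
  [0,0.22,0],
  [0,0.22,0],
  [0,0.22,0],
  [0,0.22,0],
  [0,0.22,0],
  [0,0.22,0],
  [0,0.22,0],
], roll=[0,0,0,0,0,0,0], fingers=[-1,-1,-1,-1,-1,-1,-1])

```text
clock: 3.88
ee_pos: [0.5983, -0.0277, 0.0492]
tcp_rot: [[0.174, 0.985, 0.013], [0.985, -0.174, -0.003], [-0.001, 0.013, -1.0]]
contact_force: [-2.1, 1.3, 0.9]
width: -0.0
```

```bash
python3 -c "
from h import *
from plant import env
report(env,'pics/p2.png')"
```

```text
t 3.88 tcp [ 0.5983 -0.0277  0.0492] station [33.7  0.1] yaw -0.1746 tilt [ 0.0131 -0.0029] F [-2.1  1.3  0.9] w -0.0
scene shuttle n 817 x [ 46.6 139.2] y [-44.5  45.6] centre [array([87.6,  0.6]), array([ 93.2, 106.4]), np.float64(89.5)]
side shuttle n 466 x [ 25.9 136.8] y [-42.2  45.7] centre [array([80.6,  0.6]), array([ 94. , 116.4]), np.float64(87.3)]
```

View pics/p2.png

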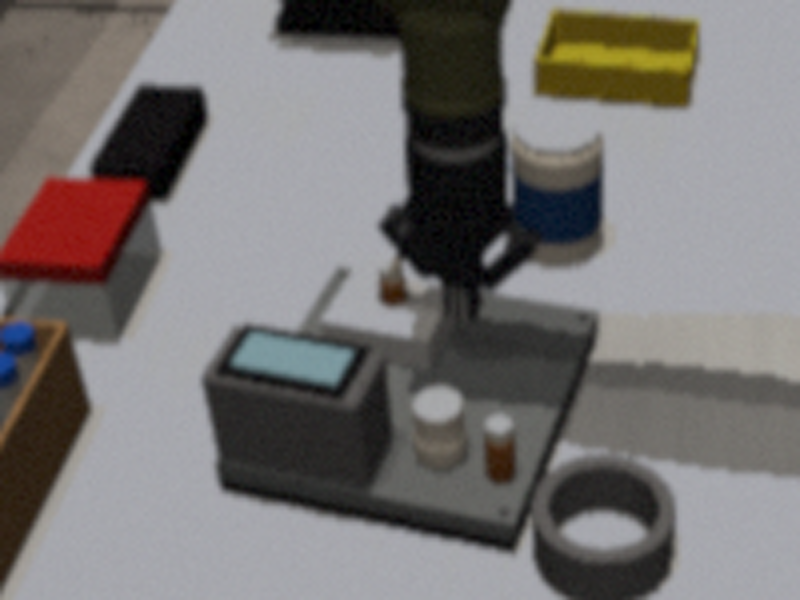

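The fingers are at the shuttle's −x face at (458,305), and the vial sits upright at (393,283), clear of the gripper. `along` is about 93 mm. I push on to the stop in smaller steps.

>>> jog_arm([
  [0,0.22,0],
  [0,0.2,0],
  [0,0.12,0],
  [0,0.1,0],
  [0,0.1,0],
], roll=[0,0,0,0,0], fingers=[-1,-1,-1,-1,-1])

```text
clock: 4.6
ee_pos: [0.6161, -0.031, 0.0495]
tcp_rot: [[0.173, 0.985, 0.003], [0.985, -0.173, -0.001], [-0.001, 0.004, -1.0]]
contact_force: [-9.4, 1.9, 9.0]
width: -0.0001
```

>>> jog_arm([
  [0,0.1,0],
  [0,0.15,0],
], roll=[0,0], fingers=[-1,-1])

```text
clock: 4.85
ee_pos: [0.6162, -0.031, 0.0497]
tcp_rot: [[0.173, 0.985, -0.01], [0.985, -0.173, 0.001], [-0.0, -0.01, -1.0]]
contact_force: [-12.2, 2.7, 10.5]
width: 0.0001
```

```bash
python3 -c "
from h import *
from plant import env
report(env)"
```

```text
t 4.85 tcp [ 0.6162 -0.031   0.0497] station [52.  0.] yaw -0.1738 tilt [-0.0098  0.0014] F [-12.2   2.7  10.5] w 0.0001
scene shuttle n 801 x [ 60.6 156.6] y [-44.1  45. ] centre [array([103.4,   0.2]), array([ 92.3, 108.6]), np.float64(89.8)]
side shuttle n 444 x [ 41.5 153.4] y [-40.6  45.5] centre [array([96.5, -0.2]), array([116.7,  93.3]), np.float64(0.9)]
```

At the stop: TCP station x is 52 mm (51 predicted), force is 12 N, and the front face is at about 155 mm. I back off and go round the shuttle's corner to its −y side.

>>> jog_arm([
  [0,-0.4,0],
  [0,-0.5,0],
  [-0.6,0,0],
  [-0.8,0,0],
  [-0.8,0,0],
  [-0.4,0,0],
  [0,0,0],
], roll=[0,0,0,0,0,0,0], fingers=[-1,-1,-1,-1,-1,-1,-1])

```text
clock: 5.82
ee_pos: [0.5813, -0.1096, 0.052]
tcp_rot: [[0.174, 0.985, 0.004], [0.985, -0.174, -0.003], [-0.002, 0.004, -1.0]]
contact_force: [-0.1, -0.7, -0.1]
width: -0.0002
```

```bash
python3 -c "
from h import *
from plant import env
report(env)"
```

```text
t 5.83 tcp [ 0.5813 -0.1096  0.052 ] station [ 31.3 -83.4] yaw -0.1748 tilt [ 0.0035 -0.0029] F [-0.1 -0.7 -0.1] w -0.0002
scene shuttle n 883 x [ 66.8 157. ] y [-44.4  45.2] centre [array([111.7,  -0.2]), array([92.4, 92. ]), np.float64(89.9)]
side shuttle n 498 x [ 63.7 153.3] y [-45.3  46. ] centre [array([108.9,  -0.3]), array([91.9, 94.7]), np.float64(0.2)]
```

>>> jog_arm([
  [0,0.6,0],
  [0,0.8,0],
  [0,0.8,0],
  [0,0.35,0.1],
  [0,0,0],
], roll=[0,0,0,0,0], fingers=[-1,-1,-1,-1,-1])

```text
clock: 6.55
ee_pos: [0.6585, -0.1174, 0.0483]
tcp_rot: [[0.167, 0.986, 0.002], [0.986, -0.167, -0.001], [-0.001, 0.002, -1.0]]
contact_force: [-0.0, -0.8, -0.9]
width: 0.0001
```

```bash
python3 -c "
from h import *
from plant import env
report(env,'pics/p3.png')"
```

```text
t 6.55 tcp [ 0.6585 -0.1174  0.0483] station [108.7 -77.6] yaw -0.168 tilt [ 0.0017 -0.0008] F [-0.  -0.8 -0.9] w 0.0001
scene shuttle n 886 x [ 67.  156.7] y [-44.5  45.3] centre [array([111.2,   0.4]), array([93. , 92.1]), np.float64(89.8)]
side shuttle n 499 x [ 63.3 153.3] y [-45.3  45.5] centre [array([108.7,  -1.2]), array([93.1, 95.3]), np.float64(0.4)]
```

View pics/p3.png

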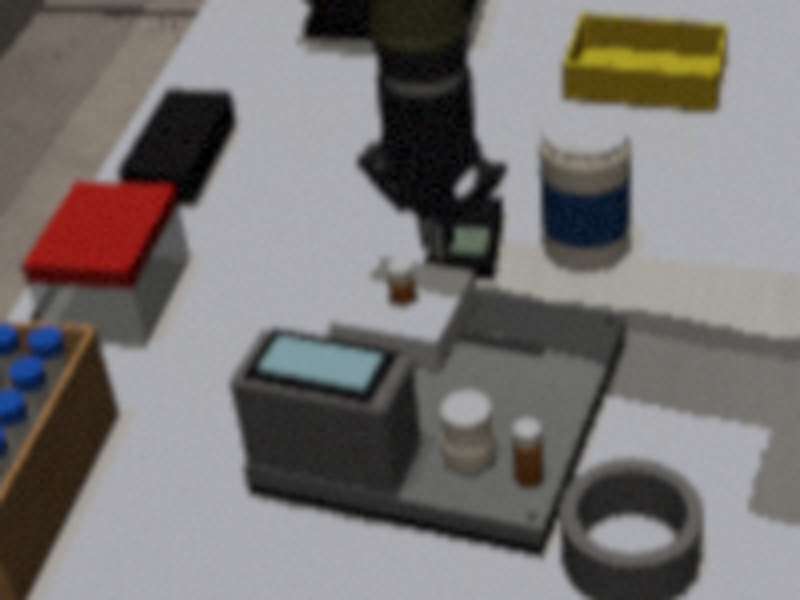

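The shuttle sits at the corner with its vial upright at (400,283), and the gripper stands behind the −y face at (430,230). Now the second leg.

>>> jog_arm([
  [0.3,0,0],
  [0.25,0,0],
  [0.2,0,0],
  [0.2,0,0],
  [0.22,0,0],
  [0.22,0,0],
  [0.22,0,0],
], roll=[0.09,0,0,0,0,0,0], fingers=[-1,-1,-1,-1,-1,-1,-1])

```text
clock: 7.52
ee_pos: [0.6641, -0.0681, 0.049]
tcp_rot: [[0.176, 0.984, -0.001], [0.984, -0.176, -0.004], [-0.004, -0.0, -1.0]]
contact_force: [-1.0, -0.9, 0.7]
width: -0.0003
```

```bash
python3 -c "
from h import *
from plant import env
report(env)"
```

```text
t 7.53 tcp [ 0.6641 -0.0681  0.049 ] station [105.6 -28.2] yaw -0.1772 tilt [-0.0009 -0.0038] F [-1.  -0.9  0.7] w -0.0003
scene shuttle n 904 x [ 67.  156.3] y [-20.   71.8] centre [array([111.5,  21.5]), array([104.7,  91.7]), np.float64(89.4)]
side shuttle n 450 x [ 63.3 152.9] y [-24.7  70.2] centre [array([108.6,  18.9]), array([ 91.3, 106.9]), np.float64(0.4)]
```

>>> jog_arm([
  [0.22,0.03,0],
  [0.22,0.03,0],
  [0.22,0.03,0],
  [0.22,0.03,0],
  [0.2,0.03,0],
], roll=[0,0,0,0,0], fingers=[-1,-1,-1,-1,-1])

```text
clock: 8.25
ee_pos: [0.6727, -0.0345, 0.0482]
tcp_rot: [[0.176, 0.984, -0.005], [0.984, -0.176, -0.003], [-0.004, -0.004, -1.0]]
contact_force: [-1.6, -2.4, -0.7]
width: -0.0
```

>>> jog_arm([
  [0.15,0,0],
  [0.12,0,0],
  [0.1,0,0],
  [0.1,0,0],
], roll=[0,0,0,0], fingers=[-1,-1,-1,-1])

```text
clock: 8.75
ee_pos: [0.6746, -0.0244, 0.0483]
tcp_rot: [[0.178, 0.984, -0.007], [0.984, -0.178, -0.014], [-0.015, -0.004, -1.0]]
contact_force: [-2.1, -10.7, 1.5]
width: 0.0001
```

```bash
python3 -c "
from h import *
from plant import env
report(env)"
```

```text
t 8.75 tcp [ 0.6746 -0.0244  0.0483] station [108.4  16.7] yaw -0.1788 tilt [-0.0066 -0.0136] F [ -2.1 -10.7   1.5] w 0.0001
scene shuttle n 789 x [ 66.7 156.6] y [ 24.9 102.6] centre [array([111.6,  63. ]), array([92.6, 86.2]), np.float64(1.1)]
side shuttle n 159 x [ 63.  120.4] y [15.5 81.2] centre [array([80.9, 45.7]), array([46.4, 87.6]), np.float64(30.7)]
```

The force rose to 11 N and the TCP is at 16.7 mm, where the stop was expected. One firmer nudge, then I retreat along −y and lift.

>>> jog_arm([
  [0.15,0,0],
  [0.15,0,0],
  [0.15,0,0],
], roll=[0,0,0], fingers=[-1,-1,-1])

```text
clock: 9.22
ee_pos: [0.6746, -0.0242, 0.0486]
tcp_rot: [[0.186, 0.983, -0.011], [0.982, -0.186, -0.038], [-0.04, -0.004, -0.999]]
contact_force: [-3.6, -11.6, 1.8]
width: 0.0001
```

>>> jog_arm([
  [-0.3,0,0],
  [-0.8,0,0],
  [-0.9,0,0],
  [-0.3,0,-0.5],
  [0,0,-1],
  [0,0,-1],
  [0,0,-1],
  [0,0,0],
  [0,0,0],
], roll=[0,0,0,0,0,0,0,0,0], fingers=[-1,-1,-1,-1,-1,-1,-1,-1,-1])

```text
clock: 10.35
ee_pos: [0.6657, -0.0912, 0.1649]
tcp_rot: [[0.187, 0.982, 0.001], [0.982, -0.187, -0.031], [-0.03, 0.006, -1.0]]
contact_force: [-0.8, -0.7, -0.5]
width: 0.0002
```

```bash
python3 -c "
from h import *
from plant import env
report(env,'pics/p4.png','scene')"
```

```text
t 10.35 tcp [ 0.6657 -0.0912  0.1649] station [111.2 -50.6] yaw -0.1882 tilt [ 0.0006 -0.0311] F [-0.8 -0.7 -0.5] w 0.0002
scene shuttle n 780 x [ 66.8 156.4] y [ 25.5 102.6] centre [array([111.1,  64.5]), array([92.4, 80.1]), np.float64(0.6)]
side shuttle n 149 x [ 63.2 116.1] y [23.9 83.8] centre [array([91.2, 56. ]), array([56.2, 65.8]), np.float64(1.0)]
```

View pics/p4.png

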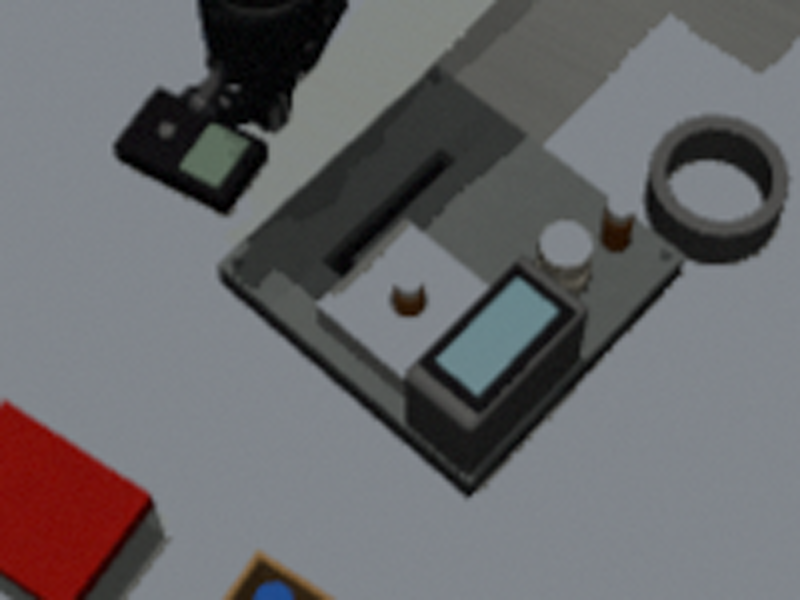

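The crop shows the shuttle home against the housing, with the vial upright in its pocket at (408,295). The jar (565,250), spare vial (617,230), tape (717,190) and pager (190,150) are undisturbed. The −y face moved from −44.4 to +25.5 mm in this view, so `across` ≈ 70 mm, and the gripper is clear. I'll check the vial height and hand in.

```bash
python3 - <<'E'
from h import *
from plant import env
for n in("scene","side"):
    g=env.get_image(n);w=cloud(g["z_map"],g["camera_matrix"],g["view"]);st=(w[...,:2]-O)@R
    m=(np.hypot(st[...,0]-.11,st[...,1]-.07)<.012)&(w[...,2]<.2);print(n,m.sum(),"vial top z",np.percentile(w[m][:,2],95).round(4) if m.any() else None)
print(env.hand_in())
E
```

```text
scene 84 vial top z 0.0952
side 46 vial top z 0.0953
the job is handed in; nothing more can be done
None
```

The shuttle is home at the end of the slot, with the vial still in its pocket, and the job is handed in. The last clock reading before hand-in was 10.35 s, against the 43 s limit.

**What I did:** I located the station from depth (yaw about −0.175 rad, shuttle starting near 31 mm along). With the gripper shut, I pushed the shuttle's near face to the corner stop. I then went round to its −y side, pushed it to the end stop, backed away and lifted clear.

**Last checks:**
- **Position:** `along` measured about 110 mm and `across` about 70 mm. I felt both hard stops, at about 12 N each.
- **Vial:** it stands upright with its top at about 95 mm in both cameras; seated, it should be 94 mm.
- **Other objects:** the jar, spare vial, tape and pager looked untouched in the last picture. The wipes, spray and tray were outside that crop and I did not measure them, but no move went near them.
- **Robot:** the wrist force was back to noise level, about 1 N, with the gripper clear.

**Disagreements:** the two cameras differed by 2–3 mm on the shuttle's position, so I used their average. At the end the housing hid most of the shuttle from the side camera, so the final `across` figure comes from the scene camera and the TCP position when the stop was felt.

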